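# Clear and close the embossing die

### The arm

A 6-joint arm with a two-finger parallel gripper is mounted at the origin on the work surface. World frame = base frame: x ahead of the robot, y to its left, z up, the work surface at z = 0. Lengths are in m, angles in rad, forces in N, time in s.
With the tool pointing down it reaches from about 0.35 to 0.975 m from the base axis. Payload 4.9 kg.
Tool frame: the origin (TCP) lies at the centre of the arm's flange, where the gripper is bolted on; the fingertips stand 173 mm ahead of it and the grasp point (between the pads) lies 155 mm ahead of it; z points along the fingers, y is the line along which they close (so a half turn about z gives the same grasp; the last joint's range is limited). The gripper opens to 85 mm and grips with 20 to 120 N. Pads are 22 mm wide; open, the fingers measure 114 mm over their backs; the gripper's body (76 mm by 85 mm) begins 54 mm behind the grasp point. The pads swing forward as they close: fully open they stand 13 mm farther back than shut.
Start: joints at [-1.308, 0.053, 1.613, -0, 1.476, -0.119], TCP at [0.233, -0.58, 0.405] pointing down, gripper open.
Joint ranges: [-3.01, 3.01], [-1.01, 2.22], [0.06, 2.58], [-1.02, 4.17], [0.09, 2.62], [-3.14, 3.14]. Speed limits (rad/s): [2.57, 2.57, 3.14, 3.14, 3.14, 3.14].

### API

Orientations are given as a rotation vector (axis times angle).
In Python, from cell import arm gives the robot as it stands.
- The arm moves only by the tool send_rows, never from a script. Its argument "series" is text: rows parted by semicolons, each of 5 numbers parted by spaces: the shift along the tool's x, y, z in mm, then the turn about the tool's z in degrees, then the finger opening in mm, from 0 to 85.4. A call has 1 to 20 rows; each row is the pose to reach, as a shift and turn from the pose commanded when the call began, along the tool's axes at that moment; what a row does not reach only later rows make up. A row lasts 1/10 s, in which the tool goes at most 50 mm and 8.59 degrees, less where a joint would pass 70% of its speed; a pose out of reach is approached as far as the arm can. A call with a gripper value outside its range is refused whole. The fingers move at their own pace and stop on an object; the grip force is fixed at half the most. Time passes only in rows, so rows that repeat a pose let the fingers close. It gives the time, the measured TCP pose, the force, the opening and the grip force at its end, in the units of the state.
- arm.get_obs(): the state, without advancing time (a new reading comes with each control period).
- arm.snapshot(name): name is "scene" or "top" or "wrist"; returns the picture (420x560x3 uint8, red, green, blue); there is no depth.
- arm.camera_params(name): a dict with "intrinsics" (3x3 intrinsics, pixels), "pose" (4x4, takes a point from camera to world coordinates); the wrist camera has in their place "tool_from_camera" (4x4, takes a point from camera to tool coordinates, whose origin is the TCP and whose axes are the flange's). Camera axes: x right, y down, z forward; pixel columns grow to the right and rows downward; lengths in m; the calibration is good to about 2 mm. A picture is of the moment at which its call begins: read the wrist's pose just before it. camera_params takes no time and is no camera call.
- arm.job_done(): hands the job in; it is judged then, once.
Trained networks look in the newest picture that a camera, given by its name, has taken for a name from the list of things; names that differ only in an ending like _2 or _b are one class to them, and where a whole thing is asked for, a point or a joint stands for the part that bears it (a point fixed in the world has none). Each returns a list of dicts, best first, with "conf" (0 to 1); they miss things now and then, are a little off and sometimes report something else, mostly with a low value. They report only what shows in the picture. A call takes as long as a camera call.
- arm.outline_of(camera, name): "mask" (420x560 bool, what is visible of it) and "extent" ([left, top, width, height] in pixels, round what is visible of it).
The state is a dict: "time": time; "joints": joint angles; "qvel": joint speeds; "joint_torque": joint torques, N m; "eef_pos": TCP position; "eef_rot": TCP orientation; "wrist_force": force on the tool from outside, world axes, zero at the start; "moment": the same for the moment, N m; "grip_width": finger opening in m; "grip_force": force on a finger pad.
Only numpy, scipy, OpenCV 4.12 (cv2) and the standard library are available. Lean on these libraries where they do the work, as an engineer would, in place of code of your own. Each camera call takes 0.05 s, during which the arm holds its last target. There are 200 camera calls.

### The job

Pick up the scraper block and use it, not your fingers, to sweep the three brass offcuts off the face of the lower embossing die onto the bench, then lay the scraper down on the bench clear of both dies. Then take the upper die by its black grip bar, fit it down over the lower die's two dowels and press it against the spring pins until the two faces meet, and finish while holding the pair pressed fully shut: do not let go. Leave the other things on the bench where they are.

Things in the scene. Friction and masses are not known exactly. Their poses are not given: they have to be found in the camera images.
- lower_die: Lower die: fixed dark steel block 110 (x) x 150 (y) x 30 mm high. Origin: centre of its underside, on the bench; z up. Two fixed steel dowels, 12 mm diameter, stand 20 mm above its top face at x = 0, y = +-56 mm (top 6 mm tapered to 5 mm diameter). Between dowels and pins the strip |y| < 50 mm of the face is flat and clear over the whole x width: it can be swept along x.
- face (a point): Centre of the lower die's flat top face, 30 mm above its origin, same axes. The shut upper die has its origin here.
- lifter (a joint): Four spring pins, 10 mm diameter, at x = +-40, y = +-56 mm of the lower die, moving together. 0: up, 6 mm proud of the face; 0.006 m: pushed level with it. They need 7 N to start and 13 N in all to be level; the upper die's own weight does not press them in, and they lift it again if let go.
- upper_die: Upper die: loose aluminium plate 100 (x) x 140 (y) x 14 mm, two 14 mm through holes at x = 0, y = +-56 mm, black grip bar on top 22 wide (x), 70 long (y), from 14 to 58 mm above the origin. Lies bar up on the bench, left or right of the lower die. Origin: centre of its flat underside, z up. About 0.5 kg. A half turn makes no difference.
- grip_bar (a point): Middle of the upper die's grip bar, 36 mm above the upper die's underside, same axes.
- scraper: Scraper block on the bench, on the other side from the upper die: red foot 30 (x) x 72 (y) x 12 mm high, wooden grip above it 24 wide (x), 56 long (y), from 12 to 50 mm above the origin. Origin: centre of underside, z up. About 0.14 kg. Sweeps along its x with its long sides. A half turn makes no difference.
- chip0: Brass offcut, 18 (x) x 12 (y) x 7 mm, loose on the lower die's face, within 22 mm of the face centre along the die's x and within 32 mm along its y. About 12 g. Origin: centre of its underside as it first lies.
- chip1: Brass offcut, 18 (x) x 12 (y) x 7 mm, loose on the lower die's face, within 22 mm of the face centre along the die's x and within 32 mm along its y. About 12 g. Origin: centre of its underside as it first lies.
- chip2: Brass offcut, 18 (x) x 12 (y) x 7 mm, loose on the lower die's face, within 22 mm of the face centre along the die's x and within 32 mm along its y. About 12 g. Origin: centre of its underside as it first lies.
- glue_jar: Glue jar, 64 mm across, 85 mm tall, bystander, at the far side; origin: centre of underside.
- bone_folder: White flat bone folder 150 x 22 x 6 mm lying at the left, bystander; origin: centre of underside.
- thread_spool: Blue thread spool, 44 mm across, 50 mm tall, bystander, at the far side; origin: centre of underside.
- weight: Brass knobbed paper weight, 60 mm across, 60 mm tall, bystander, at the far side; origin: centre of underside.
- brush: Glue brush lying at the left, bystander.
- screwdriver: Screwdriver lying at the right, bystander.
- mug: Blue mug, 80 mm across, 90 mm tall, at the right, bystander; origin: centre of underside.

How it is judged:
By the outcome, as a careful person would: the job done as asked, in the order asked, and still so for the second after the job is handed in, while the arm keeps its last pose, push and grip.
It also fails if it takes over 62 s, if anything falls off the work surface, if the arm or the gripper's body presses on something with over 40 N, if the wrist force passes 120 N, or if a joint passes its speed limit or range.

## Working session

There is one attempt and no reset: what is moved stays moved. The work goes in short steps, Python scripts to look and compute and a tool call to move; the robot and the scene stay as the last step left them, time stands still between calls to the robot, and variables do not carry over. Pictures are saved under pics/ and viewed, at most 10 in all, crops included, and the job is handed in when it is done.

Besides the shell and the picture viewer there is one more tool, called after ">>>" as name(argument=value, ...), one argument or row to a line, values as JSON. send_rows: Moves the arm, as the interface text tells. Its arguments: {"type":"object","properties":{"series":{"type":"string"}},"required":["series"]}

```bash
ls; mkdir -p pics; cat > h.py <<'E'
import numpy as np, cv2
from scipy.spatial.transform import Rotation as R
from cell import arm
def cam(name):
    p=arm.camera_params(name)
    if 'pose' in p: return np.array(p['intrinsics']),np.array(p['pose'])
    o=arm.get_obs(); T=np.eye(4); T[:3,:3]=R.from_rotvec(o['eef_rot']).as_matrix(); T[:3,3]=o['eef_pos']
    return np.array(p['intrinsics']),T@np.array(p['tool_from_camera'])
def ray(K,T,uv,z):
    uv=np.atleast_2d(uv).astype(float); d=np.c_[uv,np.ones(len(uv))]@np.linalg.inv(K).T@T[:3,:3].T
    return T[:3,3]+d*((z-T[2,3])/d[:,2])[:,None]
def proj(K,T,P):
    P=np.atleast_2d(P); c=(P-T[:3,3])@T[:3,:3]; u=c@K.T; return u[:,:2]/u[:,2:]
def snap(name,fn=None):
    K,T=cam(name); im=np.array(arm.snapshot(name))
    if fn: cv2.imwrite('pics/'+fn,im[:,:,::-1])
    return im,K,T
E
python3 - <<'E'
from h import *
a,K,T=snap('top','top0.png'); b,K2,T2=snap('scene','scene0.png')
cv2.imwrite('pics/both0.png',cv2.resize(np.hstack([a,b])[:,:,::-1],(800,300)))
print(T.round(3),K.round(0)); print(T2.round(3))
for n in ['lower_die','upper_die','grip_bar','scraper','chip0','mug','screwdriver','brush','bone_folder','glue_jar','weight','thread_spool']:
    for d in arm.outline_of('top',n)[:3]:
        m=d['mask'].astype(np.uint8); c=max(cv2.findContours(m,0,2)[0],key=cv2.contourArea); r=cv2.minAreaRect(c)
        print(n,round(d['conf'],2),d['extent'],[np.round(x,1) for x in r], ray(K,T,r[0],0.0).round(3)[0])
print(arm.get_obs())
E
```

```text
pics
[[-0.028 -0.994  0.109  0.479]
 [-0.999  0.03   0.012 -0.002]
 [-0.015 -0.109 -0.994  1.476]
 [ 0.     0.     0.     1.   ]] [[478.   0. 282.]
 [  0. 478. 209.]
 [  0.   0.   1.]]
[[-0.853  0.327 -0.406  1.13 ]
 [ 0.521  0.539 -0.662  0.818]
 [ 0.002 -0.776 -0.63   0.823]
 [ 0.     0.     0.     1.   ]]
lower_die 0.56 [276.2, 213.4, 51.2, 38.6] [array([300.1, 234.3]), array([50.3, 36.5]), np.float64(2.9)] [ 0.562 -0.039  0.   ]
upper_die 0.44 [188.9, 251.1, 23.5, 12.3] [array([197.9, 257.3]), array([10.6, 24.7]), np.float64(77.9)] [0.501 0.278 0.   ]
grip_bar 0.95 [348.2, 238.7, 55.1, 47.4] [array([373.1, 262.1]), array([34.8, 48.3]), np.float64(61.6)] [ 0.471 -0.259  0.   ]
grip_bar 0.46 [188.4, 249.9, 24.4, 13.0] [array([197.5, 257.6]), array([ 9.8, 23.5]), np.float64(74.1)] [0.5   0.279 0.   ]
scraper 0.54 [189.5, 250.8, 22.5, 12.1] [array([197.8, 257.6]), array([ 9.7, 23.5]), np.float64(76.0)] [0.5   0.279 0.   ]
mug 0.83 [408.7, 182.6, 46.6, 32.7] [array([433.4, 198.4]), array([27.8, 40.9]), np.float64(66.5)] [ 0.661 -0.455  0.   ]
screwdriver 0.46 [346.8, 239.4, 54.9, 45.6
[... 932 characters left out ...]
.785 0.05  0.   ]
{'time': 0.7, 'joints': array([-1.30798516e+00,  5.26783882e-02,  1.61284718e+00, -6.57693745e-06,
        1.47598926e+00, -1.19003318e-01]), 'qvel': array([-0.00151944, -0.00047717, -0.0015272 , -0.00028211, -0.00181183,
       -0.00018762]), 'joint_torque': array([-8.92911594e-04, -3.93557847e+01, -3.70369792e+01, -2.19011313e-04,
        3.81713999e-04, -3.57309318e-06]), 'eef_pos': array([ 0.23287419, -0.57998839,  0.40474857]), 'eef_rot': array([ 3.08444088e+00,  5.96102511e-01, -1.47602340e-06]), 'wrist_force': array([-0.48628327, -0.11616642,  0.75010133]), 'moment': array([ 0.02205011, -0.01771047,  0.05317285]), 'grip_force': 0.0, 'grip_width': 0.08546242557306309}
```

View pics/both0.png

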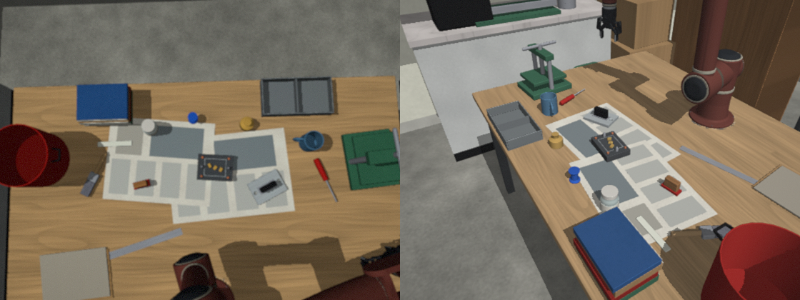

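The left image (top view) shows the lower die with chips at about (300,234) in full-size pixels. The upper die is to its right at (373,262) and the scraper to its left at (198,257), which matches the networks' finds. Next is a closer look with the wrist camera.

```bash
cat >> h.py <<'E'
def yaw():
    m=R.from_rotvec(arm.get_obs()['eef_rot']).as_matrix(); return np.degrees(np.arctan2(m[1,0],m[0,0]))
def go(x,y,z,yw=None):
    """grasp-independent: TCP target -> shift (mm, tool axes) and turn (deg)"""
    o=arm.get_obs(); m=R.from_rotvec(o['eef_rot']).as_matrix(); s=m.T@(np.array([x,y,z])-o['eef_pos'])*1000
    t=0 if yw is None else -((yw-yaw()+90)%180-90)
    print('shift',s.round(1),'turn',round(t,1),'now',o['eef_pos'].round(4),'yaw',round(yaw(),2),'F',o['wrist_force'].round(1),'t',round(o['time'],2),'w',round(o['grip_width']*1000,1),'gf',round(o['grip_force'],1))
E
python3 - <<'E'
from h import *
p=arm.camera_params('wrist'); print(np.array(p['tool_from_camera']).round(3),np.array(p['intrinsics']).round(0))
go(0.50,-0.04,0.42,90)
E
```

```text
[[-0.    -0.954 -0.3    0.077]
 [ 1.    -0.     0.     0.001]
 [-0.    -0.3    0.954  0.03 ]
 [ 0.     0.     0.     1.   ]] [[347.   0. 282.]
 [  0. 347. 208.]
 [  0.   0.   1.]]
shift [ 449.1 -401.6  -15.3] turn -68.1 now [ 0.2329 -0.58    0.4047] yaw 21.88 F [-0.5 -0.1  0.8] t 0.7 w 85.5 gf 0.0
```

>>> send_rows(
  series="225 -200 -15 -34 85; 450 -400 -15 -68 85;450 -400 -15 -68 85;450 -400 -15 -68 85;450 -400 -15 -68 85;450 -400 -15 -68 85;450 -400 -15 -68 85;450 -400 -15 -68 85;450 -400 -15 -68 85;450 -400 -15 -68 85;450 -400 -15 -68 85;450 -400 -15 -68 85;450 -400 -15 -68 85;450 -400 -15 -68 85;450 -400 -15 -68 85;450 -400 -15 -68 85",
)

```text
time: 2.3
eef_pos: [0.5011, -0.0423, 0.4197]
eef_rot: [2.226, 2.217, -0.0]
wrist_force: [-0.7, 0.3, 0.8]
grip_width: 0.0849
grip_force: 0.0
```

```bash
cat > look.py <<'E'
from h import *
import sys
fn=sys.argv[1]; names=sys.argv[2:]
im,K,T=snap('wrist',fn); go(.5,0,.4)
for s in names:
    n,z=s.split(':'); z=float(z)
    for d in arm.outline_of('wrist',n)[:4]:
        m=d['mask'].astype(np.uint8); c=max(cv2.findContours(m,0,2)[0],key=cv2.contourArea)
        w=ray(K,T,c[:,0],z)[:,:2]*1000; r=cv2.minAreaRect(w.astype(np.float32)); b=cv2.minAreaRect(c)
        print(n,round(d['conf'],2),'px',np.round(b[0]),'world',np.round(r[0],1),'size',np.round(r[1],1),'ang',round(r[2],1))
E
python3 look.py w1.png lower_die:.03 upper_die:.014 grip_bar:.058 chip0:.037 chip1:.037 chip2:.037 scraper:.012
```

```text
shift [42.4 -1.3 19.7] turn 0 now [ 0.5011 -0.0424  0.4197] yaw 89.74 F [-0.1 -0.2  0.3] t 2.35 w 84.9 gf 0.0
lower_die 0.9 px [344. 168.] world [563.1 -40.6] size [149.6 110.7] ang 85.3
upper_die 0.64 px [262. 334.] world [ 476.4 -257.7] size [104.1 147.7] ang 26.9
grip_bar 0.59 px [262. 334.] world [ 479.4 -223.5] size [ 92.6 130.2] ang 26.9
grip_bar 0.54 px [543.  81.] world [736.3  45.4] size [28.2 37.8] ang 13.2
grip_bar 0.24 px [344. 168.] world [558.5 -35.2] size [139.1 102.8] ang 85.4
chip0 0.68 px [352. 151.] world [571.7 -17.9] size [19.9 14.8] ang 24.0
chip0 0.58 px [341. 173.] world [562.2 -40.5] size [12.5 20.5] ang 56.7
chip0 0.55 px [332. 194.] world [553.2 -63.2] size [13.8 19.7] ang 62.7
chip1 0.68 px [352. 151.] world [571.7 -17.9] size [19.9 14.8] ang 24.0
chip1 0.58 px [341. 173.] world [562.2 -40.5] size [12.5 20.5] ang 56.7
chip1 0.55 px [332. 194.] world [553.2 -63.2] size [13.8 19.7] ang 62.7
chip2 0.68 px [352. 151.] world [571.7 -17.9] size [19.9 14.8] ang 24.0
chip2 0.58 px [341. 173.] world [562.2 -40.5] size [12.5 20.5] ang 56.7
chip2 0.55 px [332. 194.] world [553.2 -63.2] size [13.8 19.7] ang 62.7
```

>>> send_rows(
  series="290 0 80 -14 85;290 0 80 -14 85;290 0 80 -14 85;290 0 80 -14 85;290 0 80 -14 85;290 0 80 -14 85;290 0 80 -14 85;290 0 80 -14 85;290 0 80 -14 85",
)

```text
time: 3.6
eef_pos: [0.5023, 0.2483, 0.3401]
eef_rot: [1.937, 2.472, 0.0]
wrist_force: [-0.4, -0.6, 0.1]
grip_width: 0.0848
grip_force: 0.0
```

```bash
python3 look.py w2.png scraper:.012 scraper:.05 scraper:.03 lower_die:.03; python3 -c "
import cv2,numpy as np
cv2.imwrite('pics/w12.png',cv2.resize(np.hstack([cv2.imread('pics/w1.png'),cv2.imread('pics/w2.png')]),(800,300)))"
```

```text
shift [-240.2  -61.4  -59.7] turn 0 now [0.5024 0.248  0.3403] yaw 103.79 F [ 0.5 -0.2  0. ] t 3.65 w 84.9 gf 0.0
scraper 0.65 px [289. 157.] world [501.5 274.9] size [30.5 74.7] ang 12.6
scraper 0.65 px [289. 157.] world [499.3 280.9] size [26.6 65.2] ang 12.6
scraper 0.65 px [289. 157.] world [500.5 277.7] size [28.7 70.2] ang 12.6
lower_die 0.52 px [266. 379.] world [532.4  57.6] size [ 7.1 39.9] ang 85.3
lower_die 0.37 px [522. 280.] world [736.5 216.1] size [ 63.4 113.1] ang 27.3
```

View pics/w12.png

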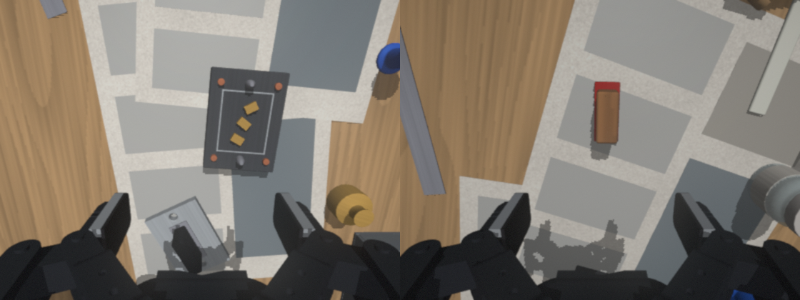

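Left: the lower die with three chips along its middle, dowels and red pins at its ends, and the upper die partly behind the gripper. Right: the scraper at about (289,157) in full-size pixels, with clear space around it.

```bash
python3 -c "
from h import *
go(.5015,.2763,.190,102.6)"
```

```text
shift [ 27.8   5.7 150.3] turn 1.2 now [0.5024 0.2479 0.3403] yaw 103.77 F [-0.3  0.5 -0.5] t 3.85 w 85.0 gf 0.0
```

>>> send_rows(
  series="27.8 5.7 40 1.2 85;27.8 5.7 80 1.2 85;27.8 5.7 115 1.2 85;27.8 5.7 140 1.2 85;27.8 5.7 150.3 1.2 85;27.8 5.7 150.3 1.2 85;27.8 5.7 150.3 1.2 85;27.8 5.7 150.3 1.2 10;27.8 5.7 150.3 1.2 10;27.8 5.7 150.3 1.2 10;27.8 5.7 150.3 1.2 10;27.8 5.7 150.3 1.2 10;27.8 5.7 150.3 1.2 10;27.8 5.7 150.3 1.2 10;27.8 5.7 150.3 1.2 10",
)

```text
time: 5.35
eef_pos: [0.5013, 0.2774, 0.1901]
eef_rot: [1.962, 2.453, 0.002]
wrist_force: [-0.7, -0.7, 5.0]
grip_width: 0.0231
grip_force: 60.2
```

```bash
python3 -c "
from h import *
go(.5015,.2763,.290,85.3)"
```

```text
shift [ -1.1   0.1 -99.9] turn 17.4 now [0.5013 0.2774 0.1901] yaw 102.68 F [-0.7 -0.7  5. ] t 5.35 w 23.1 gf 60.2
```

```bash
python3 -c "
from h import *
go(.5232,-.0373,.27,85.3)"
```

```text
shift [-311.8  -47.6  -80. ] turn 17.4 now [0.5013 0.2774 0.1901] yaw 102.68 F [-0.7 -0.7  5. ] t 5.35 w 23.1 gf 60.2
```

>>> send_rows(
  series="0 0 -45 0 10;0 0 -80 0 10;-40 -6 -80 3 10;-80 -12 -80 7 10;-125 -19 -80 10 10;-170 -26 -80 14 10;-215 -33 -80 17.4 10;-255 -39 -80 17.4 10;-290 -44 -80 17.4 10;-312 -47.6 -80 17.4 10;-312 -47.6 -80 17.4 10;-312 -47.6 -80 17.4 10;-312 -47.6 -80 17.4 10",
)

```text
time: 6.65
eef_pos: [0.5226, -0.0367, 0.2686]
eef_rot: [-2.309, -2.128, 0.001]
wrist_force: [-0.2, 0.6, -1.3]
grip_width: 0.0231
grip_force: 59.6
```

```bash
python3 look.py w3.png lower_die:.03 scraper:.08 chip0:.037; python3 -c "
from h import *
go(.5232,-.0373,.222,85.3)"
```

```text
shift [  34.7  -25.7 -131.1] turn 0 now [ 0.5227 -0.0366  0.2689] yaw 85.35 F [ 0.6  0.2 -1. ] t 6.7 w 23.2 gf 59.6
lower_die 0.59 px [353. 208.] world [563.8 -37.6] size [145.7 110.2] ang 85.7
scraper 0.68 px [283. 283.] world [521.2 -56.8] size [109.4  34.4] ang 85.2
chip0 0.89 px [335. 260.] world [554.2 -61.9] size [10.1 18.7] ang 60.4
chip0 0.78 px [360. 190.] world [571.2 -17.1] size [18.5 13.6] ang 23.7
chip0 0.72 px [346. 226.] world [562.  -39.5] size [13.2 20.1] ang 50.3
shift [-0.6  0.4 47.3] turn 0.1 now [ 0.5229 -0.0367  0.2693] yaw 85.36 F [ 0.1 -0.  -2. ] t 6.85 w 23.2 gf 59.6
```

View pics/w3.png

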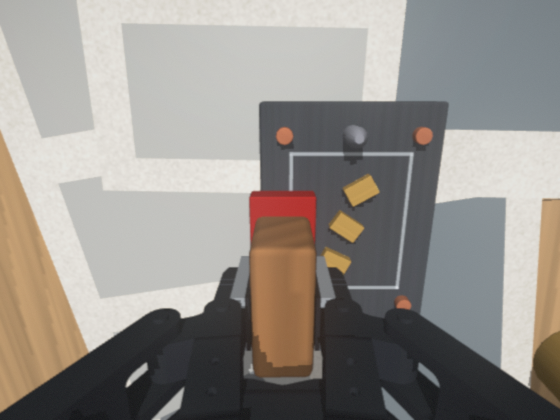

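The held scraper at (283,283) hangs straight, left of the three chips at (360,190), (346,226) and (335,260). I'll lower it onto the free strip of the face.

>>> send_rows(
  series="0 0 25 0 10;0 0 40 0 10;0 0 46 0 10;0 0 48 0 10;0 0 48 0 10;0 0 48 0 10",
)

```text
time: 7.45
eef_pos: [0.5234, -0.0377, 0.2223]
eef_rot: [2.31, 2.127, 0.001]
wrist_force: [-0.5, -0.7, -1.5]
grip_width: 0.0232
grip_force: 59.6
```

>>> send_rows(
  series="0 0 0.5 0 10;0 0 1 0 10;0 10 1 0 10;0 20 1 0 10;0 30 1 0 10;0 40 1 0 10;0 50 1 0 10;0 60 1 0 10;0 70 1 0 10;0 80 1 0 10;0 90 1 0 10;0 100 1 0 10;0 105 1 0 10;0 105 1 0 10;0 105 1 0 10;0 105 -40 0 10;0 105 -60 0 10;0 60 -60 0 10;0 40 -60 0 10;0 40 -60 0 10",
)

```text
time: 9.45
eef_pos: [0.5603, -0.0404, 0.2806]
eef_rot: [-2.31, -2.127, 0.002]
wrist_force: [-0.4, -0.1, -2.3]
grip_width: 0.0231
grip_force: 60.1
```

```bash
python3 look.py w4.png lower_die:.03 chip0:.037 chip0:0.007;  python3 - <<'E'
from h import *
snap('top','top4.png')
K,T=cam('top')
for d in arm.outline_of('top','chip0'):
    e=d['extent']; print(d['conf'],e,ray(K,T,[e[0]+e[2]/2,e[1]+e[3]/2],.005).round(3))
a=cv2.imread('pics/w4.png'); b=cv2.imread('pics/top4.png')[170:310,250:437]
cv2.imwrite('pics/m4.png',cv2.resize(np.hstack([a,cv2.resize(b,(560,420))]),(800,300)))
E
```

```text
shift [  35.5  -64.7 -118.8] turn 0 now [ 0.5616 -0.0407  0.2811] yaw 85.27 F [ 0.5 -0.2 -1.8] t 9.5 w 23.4 gf 60.1
lower_die 0.87 px [288. 203.] world [563.4 -37.8] size [144.  110.3] ang 85.3
chip0 0.72 px [400. 198.] world [636.8 -32.1] size [10.  17.2] ang 85.3
chip0 0.65 px [397. 231.] world [634.8 -54.3] size [11.3 17.3] ang 85.3
chip0 0.59 px [403. 182.] world [638.1 -21. ] size [11.  16.9] ang 85.3
chip0 0.72 px [400. 198.] world [646.6 -41.5] size [11.4 19.7] ang 85.3
chip0 0.65 px [397. 231.] world [644.3 -66.8] size [12.9 19.7] ang 85.3
chip0 0.59 px [403. 182.] world [648.1 -28.9] size [12.5 19.3] ang 85.3
0.71 [409.6, 182.6, 42.7, 29.4] [[ 0.665 -0.446  0.005]]
```

View pics/m4.png

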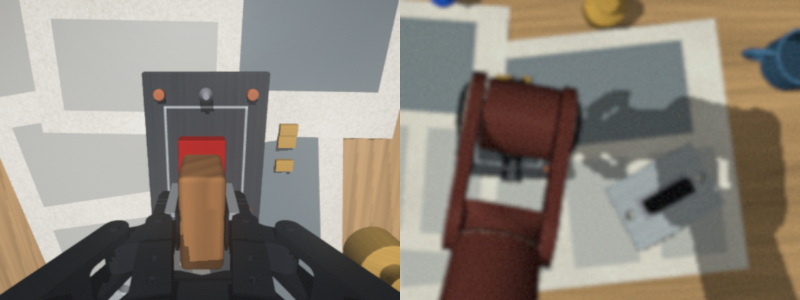

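All three chips now lie on the bench beside the die, at (403,182), (400,198) and (397,231) in wrist full-size pixels. The visible part of the face is clear. Now I'll lay the scraper down.

```bash
python3 -c "
from h import *
go(.5,.27,.1905)"
```

```text
shift [304.8 -89.   91.1] turn 0 now [ 0.5635 -0.041   0.2816] yaw 85.27 F [ 0.8  0.6 -1.2] t 9.75 w 23.3 gf 60.1
```

>>> send_rows(
  series="45 -13 0 0 10;90 -26 0 0 10;135 -39 0 0 10;180 -53 0 0 10;225 -66 0 0 10;265 -78 0 0 10;295 -86 20 0 10;305 -89 50 0 10;305 -89 70 0 10;305 -89 82 0 10;305 -89 88 0 10;305 -89 90 0 10;305 -89 90.5 0 10;305 -89 91 0 10;305 -89 91 0 10",
)

```text
time: 11.25
eef_pos: [0.4997, 0.2704, 0.1914]
eef_rot: [2.311, 2.127, 0.003]
wrist_force: [0.2, -0.9, -1.8]
grip_width: 0.0235
grip_force: 60.0
```

>>> send_rows(
  series="0 0 0.7 0 10;0 0 1.4 0 10;0 0 1.4 0 10;0 0 1.4 0 40;0 0 1.4 0 85;0 0 1.4 0 85;0 0 1.4 0 85;0 0 1.4 0 85;0 0 -20 0 85;0 0 -60 0 85;0 0 -100 0 85;0 0 -150 0 85;0 0 -200 0 85;0 0 -230 0 85;0 0 -230 0 85",
)

```text
time: 12.75
eef_pos: [0.5001, 0.2708, 0.4277]
eef_rot: [2.308, 2.125, 0.017]
wrist_force: [0.5, -0.3, 0.6]
grip_width: 0.0849
grip_force: 0.0
```

```bash
python3 look.py w5.png scraper:.012 lower_die:.03; python3 -c "
from h import *
go(.478,-.255,.40,116.9)
go(.478,-.16,.40,90)"
```

```text
shift [-269.7   22.5   23.3] turn 0 now [0.4996 0.2706 0.424 ] yaw 85.28 F [-0.2 -0.1 -1. ] t 12.8 w 85.0 gf 0.0
scraper 0.91 px [278. 173.] world [499.6 267.2] size [75.8 31.6] ang 85.2
lower_die 0.83 px [346. 367.] world [566.    7.4] size [ 96.8 111.9] ang 84.9
shift [-525.2   22.4   19.5] turn -31.6 now [0.499  0.2703 0.4192] yaw 85.27 F [-0.3 -0.8 -1.3] t 12.9 w 85.2 gf 0.0
shift [-430.5   14.6   19.5] turn -4.7 now [0.499  0.2703 0.4192] yaw 85.27 F [-0.3 -0.8 -1.3] t 12.9 w 85.2 gf 0.0
```

>>> send_rows(
  series="-45 2 0 -3 85;-90 4 0 -6 85;-135 6 0 -9 85;-180 8 0 -12 85;-225 10 0 -15 85;-270 12 10 -18 85;-315 14 20 -21 85;-360 16 30 -24 85;-405 18 40 -27 85;-450 20 50 -30 85;-490 21 60 -31.6 85;-520 22 66 -31.6 85;-525 22.4 68 -31.6 85;-525 22.4 68 -31.6 85;-525 22.4 68 -31.6 85",
)

```text
time: 14.4
eef_pos: [0.4782, -0.2538, 0.3512]
eef_rot: [-1.642, -2.675, -0.001]
wrist_force: [-0.1, -0.3, -0.2]
grip_width: 0.0849
grip_force: 0.0
```

```bash
python3 look.py w6.png upper_die:.014 grip_bar:.058 lower_die:.03
```

```text
shift [216.3 134.2 -48. ] turn 0 now [ 0.4784 -0.2535  0.3518] yaw 116.95 F [-0.4 -0.2  0.3] t 14.45 w 85.1 gf 0.0
upper_die 0.83 px [278. 185.] world [ 475.6 -258.8] size [101.  140.8] ang 26.9
grip_bar 0.64 px [278. 186.] world [ 471.4 -249.3] size [ 87.2 121.9] ang 26.2
lower_die 0.6 px [483.  32.] world [558.1 -75.3] size [ 93.6 114.5] ang 86.0
```

View pics/w6.png

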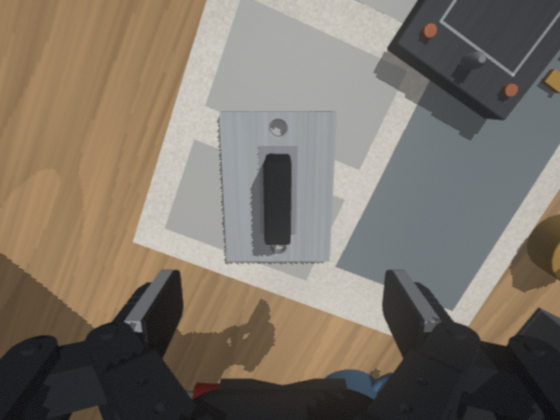

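The upper die is at (278,185) with its bar along the tool x axis, and its size matches. I'll grasp it.

```bash
python3 -c "
from h import *
go(.4756,-.2588,.193,116.9)"
```

```text
shift [ -3.2  -5.  159.7] turn 0.1 now [ 0.4786 -0.2536  0.3527] yaw 116.97 F [ 0.2 -0.4  0.9] t 14.6 w 84.8 gf 0.0
```

>>> send_rows(
  series="-3.2 -5 45 0 85;-3.2 -5 90 0 85;-3.2 -5 125 0 85;-3.2 -5 148 0 85;-3.2 -5 158.5 0 85;-3.2 -5 159 0 85;-3.2 -5 159 0 85;-3.2 -5 159 0 10;-3.2 -5 159 0 10;-3.2 -5 159 0 10;-3.2 -5 159 0 10;-3.2 -5 159 0 10;-3.2 -5 159 0 10;-3.2 -5 159 0 10;-3.2 -5 159 0 10;-3.2 -5 159 0 10",
)

```text
time: 16.2
eef_pos: [0.4756, -0.26, 0.1941]
eef_rot: [1.644, 2.676, 0.0]
wrist_force: [-0.5, 1.8, 5.2]
grip_width: 0.0213
grip_force: 60.3
```

```bash
python3 -c "
from h import *
go(.5632,-.040,.28,85.3)"
```

```text
shift [156.5 177.6 -86. ] turn 31.6 now [ 0.4756 -0.26    0.1941] yaw 116.87 F [-0.5  1.8  5.2] t 16.2 w 21.3 gf 60.3
```

>>> send_rows(
  series="0 0 -20 0 10;0 0 -60 0 10;0 0 -90 0 10;20 22 -90 4 10;40 45 -90 8 10;60 68 -90 12 10;80 90 -90 16 10;100 113 -90 20 10;120 136 -90 24 10;140 159 -90 28 10;150 170 -90 31.6 10;155 177 -90 31.6 10;155 177 -90 31.6 10;155 177 -90 31.6 10;155 177 -90 31.6 10",
)

```text
time: 17.7
eef_pos: [0.5627, -0.0423, 0.2829]
eef_rot: [-2.311, -2.127, 0.001]
wrist_force: [-0.0, 0.3, -4.9]
grip_width: 0.0214
grip_force: 60.1
```

```bash
python3 look.py w7.png upper_die:.1 lower_die:.03 ;python3 -c "
from h import *
go(.5633,-.0415,.264,85.3)"
```

```text
shift [  36.9  -66.2 -116.8] turn 0 now [ 0.5628 -0.0423  0.2831] yaw 85.23 F [ 0.8 -1.3 -4.8] t 17.75 w 21.7 gf 60.1
upper_die 0.89 px [283. 248.] world [562.5 -44.6] size [145.7 103.3] ang 84.9
lower_die 0.75 px [282. 104.] world [569.   29.7] size [  9.5 109.4] ang 85.2
shift [ 0.7  0.3 19.4] turn -0.1 now [ 0.5629 -0.0422  0.2834] yaw 85.23 F [ 0.5  0.1 -4.6] t 17.85 w 21.3 gf 60.1
```

View pics/w7.png

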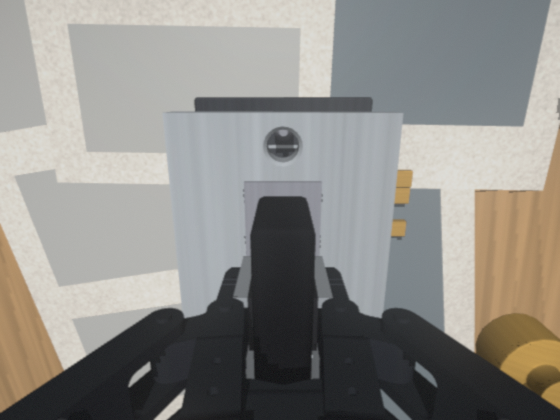

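The upper die is held over the lower one, its hole at (283,146) with the dowel tip visible inside. I'll compare the expected and the seen hole and dowel positions.

```bash
python3 - <<'E'
from h import *
K,T=cam('wrist'); o=arm.get_obs(); m=R.from_rotvec(o['eef_rot']).as_matrix()
im=cv2.imread('pics/w7.png')
P=lambda t:o['eef_pos']+m@np.array(t)
print('hole top exp',proj(K,T,P([.0571,0,.1801])),'bot',proj(K,T,P([.0571,0,.1941])))
print('plate +y corners exp',proj(K,T,[P([.0711,s*.05,.1801]) for s in(-1,1)]))
a=np.radians(-4.7);ax=np.array([np.cos(a),np.sin(a),0]);ay=np.array([-np.sin(a),np.cos(a),0])
C=np.array([.5634,-.0404,0])
print('dowel tip exp',proj(K,T,C+.056*ay+[0,0,.05]),'dowel 44',proj(K,T,C+.056*ay+[0,0,.044]))
print('low die corners exp',proj(K,T,[C+.075*ay+s*.055*ax+[0,0,.03] for s in(-1,1)]))
crop=im[90:190,155:415]; cv2.imwrite('pics/c7.png',cv2.resize(crop,None,fx=3,fy=3,interpolation=cv2.INTER_CUBIC))
E
```

```text
hole top exp [[281.58717355 143.92018419]] bot [[281.65428722 140.17251241]]
plate +y corners exp [[161.80289565 110.12248357]
 [401.33110791 110.05498292]]
dowel tip exp [[282.242877   130.97063237]] dowel 44 [[282.24811446 130.05956488]]
low die corners exp [[192.62599356  96.61473724]
 [371.82594793  96.32457486]]
```

View pics/c7.png

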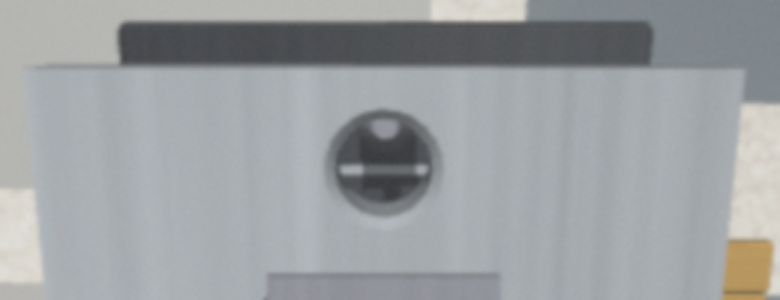

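Expected and seen positions agree to within about 0.5 mm once the common camera shift is taken out. I'll descend gently onto the dowel tapers.

>>> send_rows(
  series="0.4 0.3 10 0 10;0.4 0.3 20 0 10;0.4 0.3 28 0 10;0.4 0.3 33 0 10;0.4 0.3 36 0 10;0.4 0.3 38 0 10;0.4 0.3 40 0 10;0.4 0.3 42 0 10;0.4 0.3 44 0 10;0.4 0.3 44 0 10",
)

```text
time: 18.85
eef_pos: [0.5633, -0.0411, 0.2392]
eef_rot: [-2.311, -2.128, 0.0]
wrist_force: [0.1, 0.2, -4.5]
grip_width: 0.0215
grip_force: 60.2
```

>>> send_rows(
  series="0 0 1.5 0 10;0 0 3 0 10;0 0 4.5 0 10;0 0 6 0 10;0 0 7 0 10;0 0 8 0 10;0 0 8 0 10",
)

```text
time: 19.55
eef_pos: [0.5634, -0.0411, 0.2312]
eef_rot: [-2.311, -2.128, 0.0]
wrist_force: [0.6, -0.1, -4.2]
grip_width: 0.0217
grip_force: 60.2
```

>>> send_rows(
  series="0 0 1 0 10;0 0 2 0 10;0 0 3 0 10;0 0 4 0 10;0 0 5 0 10;0 0 5 0 10;0 0 5 0 10",
)

```text
time: 20.25
eef_pos: [0.5636, -0.0412, 0.2269]
eef_rot: [2.311, 2.128, 0.0]
wrist_force: [-3.4, 0.1, 5.4]
grip_width: 0.0211
grip_force: 61.4
```

>>> send_rows(
  series="0 0 1 0 10;0 0 2 0 10;0 0 3 0 10;0 0 3 0 10;0 0 3 0 10",
)

```text
time: 20.75
eef_pos: [0.5637, -0.0412, 0.2242]
eef_rot: [2.311, 2.128, 0.0]
wrist_force: [-6.3, 0.8, 7.6]
grip_width: 0.0214
grip_force: 61.8
```

>>> send_rows(
  series="0 -0.3 0.5 0 10;0 -0.3 1 0 10;0 -0.3 1.5 0 10;0 -0.3 2 0 10;0 -0.3 2 0 10",
)

```text
time: 21.25
eef_pos: [0.5637, -0.0411, 0.224]
eef_rot: [2.311, 2.128, -0.0]
wrist_force: [-10.4, 1.2, 17.2]
grip_width: 0.0212
grip_force: 63.1
```

>>> send_rows(
  series="0 -0.3 0 0 10;0 -0.6 0.2 0 10;0 -0.6 0.4 0 10;0 -0.6 0.4 0 10;0 -0.6 0.4 0 10",
)

```text
time: 21.75
eef_pos: [0.5635, -0.0411, 0.224]
eef_rot: [2.31, 2.127, 0.001]
wrist_force: [-9.2, 2.4, 17.0]
grip_width: 0.0215
grip_force: 63.2
```

```bash
python3 - <<'E'
from h import *
a=snap('wrist','w8.png')[0]; b,K,T=snap('scene','s8.png')
go(.5634,-.0404,.224,85.3); print(arm.get_obs()['moment'])
u=proj(K,T,[.5634,-.0404,.04])[0].astype(int); print(u)
c=b[u[1]-52:u[1]+53,u[0]-70:u[0]+70]
cv2.imwrite('pics/m8.png',cv2.resize(np.hstack([a,cv2.resize(c,(560,420),interpolation=2)]),(800,300))[:,:,::-1])
E
```

```text
shift [ 0.7 -0.1  0. ] turn -0.0 now [ 0.5635 -0.0411  0.224 ] yaw 85.29 F [-9.5  2.1 16.8] t 21.85 w 21.2 gf 63.2
[ 0.26687717  1.58333531 -0.0673361 ]
[293 197]
```

View pics/m8.png

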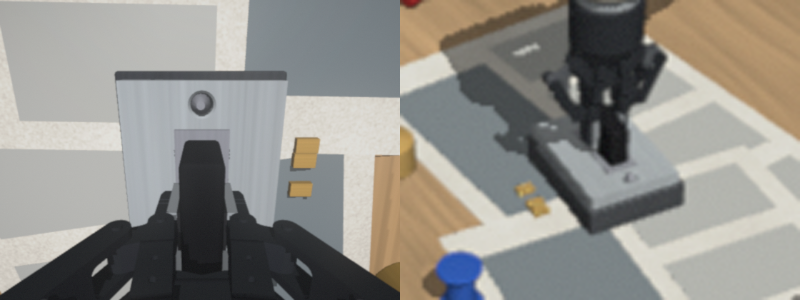

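Both views show the plate seated on the lower die with the dowel through its hole and no visible gap. The height of 0.2240 matches the expected shut value of 0.2241. I'll relax the side load and add a small pressing margin.

>>> send_rows(
  series="0 -0.4 0.4 0 10;0 -0.8 0.8 0 10;0 -1.2 1.2 0 10;0 -1.2 1.2 0 10;0 -1.2 1.2 0 10;0 -1.2 1.2 0 10",
)

```text
time: 22.45
eef_pos: [0.5631, -0.0411, 0.224]
eef_rot: [2.309, 2.126, 0.004]
wrist_force: [-6.9, 2.6, 19.3]
grip_width: 0.021
grip_force: 63.2
```

```bash
python3 -c "
from h import *
go(.5634,-.0404,.224,85.3); print(arm.job_done())"
```

```text
shift [0.7 0.3 0. ] turn -0.0 now [ 0.5631 -0.0411  0.224 ] yaw 85.28 F [-6.9  2.6 19.3] t 22.45 w 21.0 gf 63.2
the job is handed in; nothing more can be done
None
```

The job is handed in at 22.5 s of the 62 s allowed, with no verdict returned: I swept the three chips onto the bench with the scraper, laid it down clear of both dies, and fitted the upper die over the dowels, holding it shut with about 24 N at the height expected for meeting faces.

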